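Clip the lockout snap hook onto the stand's eye

TASK

Take the red-handled snap hook out of its grey parking block and clip it onto the steel eye of the stand: press the sprung gate against the eye's front bar so that the bar passes inside and the gate snaps shut behind it, then let the hook hang upright by its upper bow from that bar and let go. The eye is clamped somewhere along its post and must be found by touch or sight; handle it gently, never loading the eye with more than 25 N. Leave the tape roll, the tube and the brass die as they stand.

Things in the scene. Friction and masses are not known exactly. Their poses are not given: they have to be found in the camera images.
- eye_stand: Fixed stand; origin at the centre of its foot's underside, on the table; x points from its front (eye side) to its back, z up. Foot 100 x 110 x 10 mm; on its centre a 22 mm square post, 193 mm high, with a clamped yellow carriage (34 x 74 x 26 mm) that carries the eye: a level rectangular loop of 10 mm round bar reaching forward from it.
- below_eye (a point): Point on the table straight below the middle of the eye's front bar, 85 mm in front of the post's axis; axes as eye_stand's. The bar runs along y. Side bars (centre lines at y = -31 and +31 mm) run back to the carriage; the loop's inside is 52 x 63 mm, open above and below. The height of the bar's centre line is NOT measured: 105 to 165 mm above the table, fixed in each run.
- park_block: Fixed grey block 96 x 62 x 32 mm; origin at the centre of its underside. A slot along its x axis (74 mm long, 13 mm wide, 20 mm deep, floor 12 mm above the table) holds the lower end of the hook, which stands upright in it; lift it straight up.
- hook: Loose snap hook, 0.12 to 0.2 kg, 131 mm high, 62 mm long; stands upright in the slot, axes along the block's. Origin: centre of its underside; x to the gate side, z up. A loop of 10 mm round steel in its xz plane: underside flat from x = -20 to 19 mm (z = 0); spine's inner side at x = -22; upper bow an upturned V, peak at z = 86 (centre line), x = 0; nose at x = 25, its lower end z = 55.
- hook_grip (a point): Centre of the hook's grip, 112 mm above its underside, x = y = 0. The red handle stands above the bow: 36 (x) x 14 (y) x 42 (z) mm, z = 89 to 131 mm; grip it across its 14 mm (y).
- hook_seat (a point): Point in the hook (x = y = 0, 75 mm above its underside, 37 mm below hook_grip) where the centre of a 10 mm bar lies when the upper bow rests on it.
- hook_mouth (a point): Point on the gate's line, x = 25, z = 43 mm in the hook: the best height for the bar to press on the gate from outside (+x side). A bar centre 36 to 49 mm above the underside passes; lower or higher it hits the hook's steel. At the best height the gate shuts behind the bar once the bar's centre is 34 mm inside this line; it meets the spine at 42 mm.
- gate (a joint): Angle of the hook's sprung brass gate, an 8 mm rod hinged at x = 25, z = 20 mm of the hook, reaching up 32 mm to the nose and closing the mouth below it. 0 = shut; it swings only inward (to the spine), to 1.4 rad, pushed by about 3 to 8 N, and springs shut by itself.
- tape_roll: Bystander: tan packing tape roll, 102 mm across, 24 mm high, lying; origin at the centre of its underside.
- tube_a: Bystander: white capped tube, 45 mm across, 118 mm high, upright; origin at the centre of its underside.
- brass_die: Bystander: brass press die, 22 mm across, 24 mm high, upright; origin at the centre of its underside.
Things that resemble listed ones, but are neither listed nor needed, are in the scene too. Of the things shaped like the hook, the bare steel one is meant.

How it is judged:
On the way, in this order (a step that is already met when the one before it is completed fails the run):
1. the hook is lifted out of the parking block (z of hook_seat in the frame of park_block above 0.12 m), for 0.1 s.
2. the gate is pressed open by the eye's bar (value of joint gate above 0.4 rad and contact force between hook and eye_stand above 0.5 N), for 0.03 s.
At the end, for the whole second after the job is handed in: The hook hangs at rest and released from the eye's front bar: seat point within 15 mm of the bar's line front to back, between the side bars, 95 to 175 mm above the table; within 0.4 rad of upright, weight borne by the eye, gate shut (under 0.08 rad) (x of hook_seat in the frame of eye_stand between -0.1 and -0.07 m and y of hook_seat in the frame of eye_stand between -0.03 and 0.03 m and z of hook_seat in the frame of eye_stand between 0.095 and 0.175 m and angle between hook_seat's own z axis and vertical below 0.4 rad and value of joint gate below 0.08 rad and contact force between hook and eye_stand above 0.3 N and linear speed of hook below 0.05 m/s); the robot touches nothing.
It fails at once if the eye is loaded with more than 25 N by the hook (contact force between hook and eye_stand above 25 N).
It fails at once if the eye stand is pushed by the robot with more than 25 N (contact force between any of the arm, the fingers and eye_stand above 25 N).
It fails at once if the tape roll, the tube or the die is moved more than 20 mm, or the tube or die tipped (distance of any of tape_roll, tube_a, brass_die from where it was at the start of the episode above 0.02 m or angle between any of tube_a, brass_die's own z axis and vertical above 0.4 rad).
It also fails if it takes over 64 s, if anything falls off the work surface, if the arm or the gripper's body presses on something with over 40 N, if the wrist force passes 120 N, or if a joint passes its speed limit or range.

ROBOT

A 7-joint arm with a two-finger parallel gripper is mounted at the origin on a cart in front of the work surface, level with it; the furniture and walls round the work are solid. World frame = base frame: x ahead of the robot, y to its left, z up, the work surface at z = 0. Lengths are in m, angles in rad, forces in N, time in s.
With the tool pointing down it reaches from about 0.4 to 0.9 m from the base axis. Payload 5.5 kg.
Tool frame: the origin (TCP) lies midway between the tips of the shut fingers; the grasp point (between the pads) lies 19 mm behind it (manip.grip_depth is the distance from the TCP to the grasp point, in m); z points along the fingers, y is the line along which they close (so a half turn about z gives the same grasp; the last joint's range is limited). The gripper opens to 92 mm and grips with 3 to 60 N. Pads are 19 mm wide; open, the fingers measure 130 mm over their backs; the gripper's body (75 mm by 190 mm) begins 47 mm behind the grasp point.
Start: joints at [1.445, 0.501, -0.427, 1.55, 0.221, 1.138, -0.21], TCP at [0.246, -0.601, 0.227] pointing down, gripper open.
Joint ranges: [-2.88, 2.88], [-0.31, 2.03], [-1.54, 1.56], [0.2, 2.42], [-1.41, 4.55], [0.19, 2.02], [-2.57, 2.57]. Speed limits (rad/s): [2.57, 2.57, 3.14, 3.14, 3.14, 3.14, 3.14].

INTERFACE

Orientations are given as a unit quaternion [x, y, z, w].
In Python, from bench import manip, effector, viewer gives the robot as it stands. Calls block until the motion is done:
- manip.move_pose(position, orientation): joint-space move of the TCP to a pose.
- manip.servo_line(position, ori=None, vel=0.15): straight line of the TCP; ori=None keeps the orientation; vel is the mean speed in m/s.
- manip.movej(angles): joint-space move.
- effector.open_jaws() and effector.close(f_grip=None): open the fingers fully, or close them until they stop; f_grip is the grip in N (None keeps the last).
- manip.sleep(seconds).
- manip.solve_ik(position, orientation): joint angles nearest the present ones, or None.
- viewer.get_image(name): name is "side" or "top"; returns the picture (480x640x3 uint8, red, green, blue); there is no depth.
- viewer.get_calibration(name): a dict with "vfov" (degrees; the focal length in pixels is half the picture's height over the tangent of half this angle, whatever the lens; pixels are square), "cx", "cy" (the principal point, pixels), "eye" and "attitude" of the camera in the world. Camera axes: x right, y down, z forward; pixel columns grow to the right and rows downward; lengths in m; the calibration is good to about 2 mm. A picture is of the moment at which its call begins. get_calibration takes no time and is no camera call.
A pose or a line that the arm cannot do raises manip.PlanningError and nothing moves.
- manip.hand_in(): hands the job in; it is judged then, once.
Readings, each from a call of its own:
- manip.current_clock(): time.
- manip.current_q(): joint angles.
- manip.current_joint_velocities(): joint speeds.
- manip.current_tau(): joint torques, N m.
- manip.current_tool_pos(): TCP position.
- manip.current_tcp_rot(): TCP orientation.
- manip.current_force(): force on the tool from outside, world axes, zero at the start.
- manip.current_wrist_torque(): the same for the moment, N m.
- manip.current_finger_gap(): finger opening in m.
- manip.current_gripper_force(): force on a finger pad.
Only numpy, scipy, OpenCV 4.12 (cv2) and the standard library are available. Lean on these libraries where they do the work, as an engineer would, in place of code of your own. Each camera call takes 0.05 s, during which the arm holds its last target. There are 200 camera calls.

## Working session

There is one attempt and no reset: what is moved stays moved. The work goes in short steps, each a Python script; the robot and the scene stay as the last script left them, time stands still between calls to the robot, and variables do not carry over. Pictures are saved under pics/ and viewed, at most 10 in all, crops included, and the job is handed in when it is done.

```bash
mkdir -p pics; python3 - <<'E'
from bench import manip, effector, viewer
import cv2
for n in("side","top"):
    cv2.imwrite(f"pics/{n}0.png",viewer.get_image(n)[:,:,::-1]); print(n,viewer.get_calibration(n))
print(manip.current_clock(),manip.current_tool_pos(),manip.current_tcp_rot(),manip.current_force())
E
```

```text
side {'vfov': 51.844019203508495, 'cx': 317.6545772931021, 'cy': 241.52758742279786, 'eye': array([0.22513081, 0.68025726, 0.70589473]), 'attitude': array([-0.18712092,  0.88604196, -0.41429   ,  0.09099011])}
top {'vfov': 46.882508900923554, 'cx': 324.71652371118734, 'cy': 228.48297473806767, 'eye': array([0.39277432, 0.01674485, 1.32522053]), 'attitude': array([ 0.71021978, -0.70106415,  0.04289948, -0.04750319])}
0.1 [ 0.24612464 -0.60089187  0.22576358] [ 9.81157654e-01  1.93206690e-01 -1.38121240e-04 -9.02149222e-04] [-0.49571243 -0.22270302 -0.24400256]
```

View pics/side0.png

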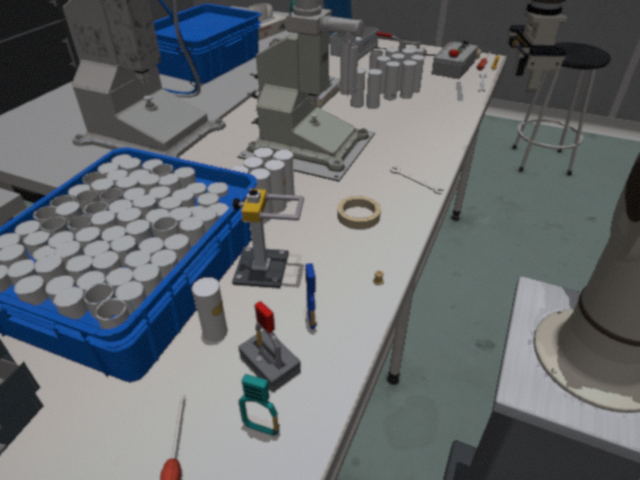

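View pics/top0.png

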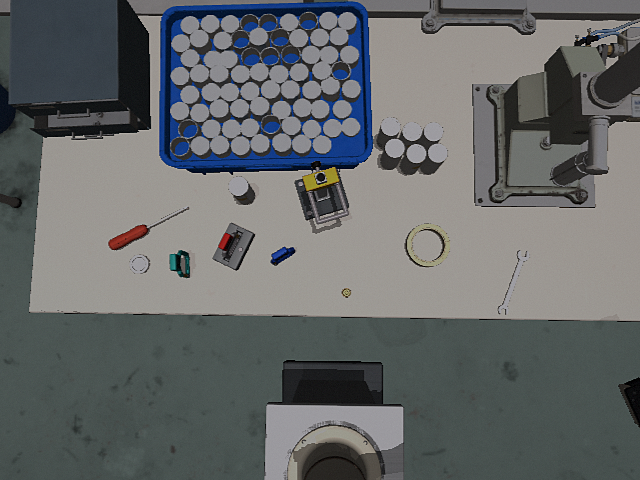

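The side view shows the yellow carriage and eye at about (280,205) and the red hook in its block at (267,345). The top view shows the stand at (325,195) and the block at (233,247). I'll enlarge both areas.

```bash
python3 - <<'E'
import cv2
a=cv2.imread("pics/top0.png")[155:280,205:365]; b=cv2.imread("pics/side0.png")[180:390,190:330]
cv2.imwrite("pics/topc.png",cv2.resize(a,None,fx=5,fy=4.8 and 5,interpolation=cv2.INTER_CUBIC)[:600])
b=cv2.resize(b,None,fx=4,fy=4,interpolation=cv2.INTER_CUBIC)
import numpy as np
cv2.imwrite("pics/sidec.png",cv2.resize(np.hstack([b[:420],b[420:]]),None,fx=5/7,fy=5/7))
E
```

```text
(no output)
```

View pics/topc.png

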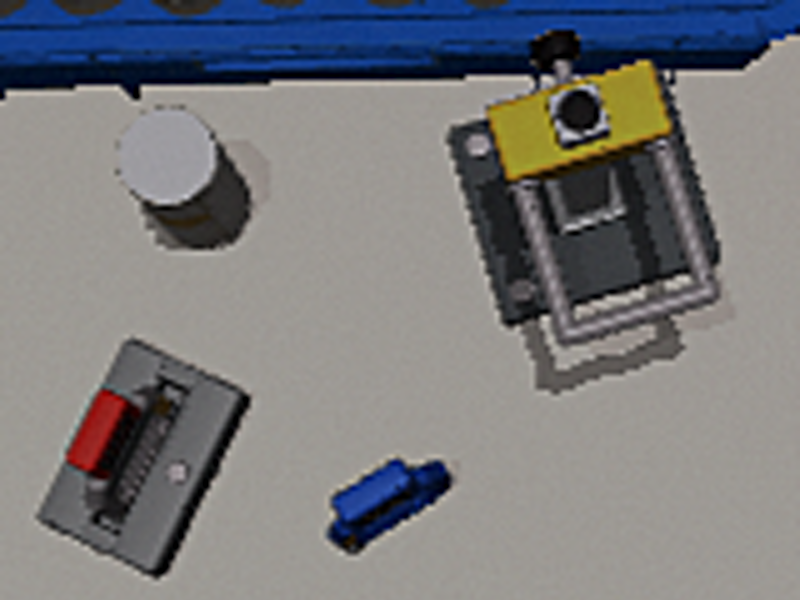

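View pics/sidec.png

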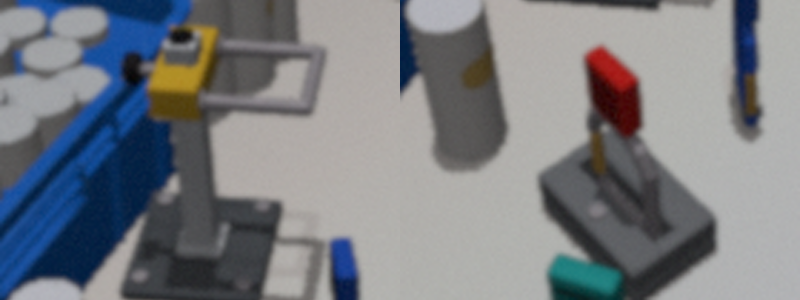

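```bash
cat > h.py <<'E'
import numpy as np
from bench import manip, effector, viewer
from scipy.spatial.transform import Rotation as R
from scipy.optimize import least_squares
def proj(n,P):
    c=viewer.get_calibration(n); f=240/np.tan(np.radians(c["vfov"]/2))
    q=R.from_quat(c["attitude"]).inv().apply(np.atleast_2d(P)-c["eye"])
    return q[:,:2]/q[:,2:]*f+[c["cx"],c["cy"]]
def T(p,yaw,L): return R.from_euler("z",yaw).apply(np.atleast_2d(L))+[p[0],p[1],0]
def down(yaw): # tool down, tool y along +-(object y) for object yaw
    return (R.from_euler("z",yaw)*R.from_quat([1,0,0,0])).as_quat()
E
cat > fit.py <<'E'
from h import *
top=lambda u,v:(205+u/5-.4,155+v/5-.4)
s=20/7; sl=lambda u,v:(190+u/s-.4,180+v/s-.4); sr=lambda u,v:(190+(u-400)/s-.4,285+v/s-.4)
def fit(f,x0,L,D):
    D=np.array(D); 
    def r(x):
        P=f(x); return np.concatenate([proj(n,p)[0]-d for (n,_),p,d in zip(L,P,D)])
    o=least_squares(r,x0,loss="soft_l1"); print(o.x.round(4)); print(r(o.x).reshape(-1,2).round(1).tolist()); return o.x
LS=[("top",(-.085,.031,'h')),("top",(-.085,-.031,'h')),("top",(-.017,.037,'c')),("top",(-.017,-.037,'c')),("top",(.017,-.037,'c')),("top",(.017,.037,'c')),
("top",(-.05,.055,.01)),("top",(-.05,-.055,.01)),("top",(.05,.055,.01)),("side",(-.085,.031,'h')),("side",(-.085,-.031,'h')),("side",(-.05,-.055,.01)),("side",(-.05,.055,.01)),("side",(.05,.055,.01))]
DS=[top(567,330),top(710,291),top(508,180),top(671,132),top(655,63),top(489,105),top(513,325),top(718,262),top(449,127),sl(308,106),sl(320,50),sl(280,202),sl(265,298),sl(123,292)]
fS=lambda x:T(x,x[2],[[l[0],l[1],x[3] if l[2]=='h' else x[4] if l[2]=='c' else l[2]] for _,l in LS])
fit(fS,[.6,0,.2,.135,.148],LS,DS)
LB=[("top",(.048,.031,.032)),("top",(.048,-.031,.032)),("top",(-.048,-.031,.032)),("top",(-.048,.031,.032)),("side",(.048,.031,.032)),("side",(-.048,.031,.032)),("side",(-.048,-.031,.032))]
DB=[top(133,338),top(243,394),top(155,571),top(40,517),sr(540,180),sr(640,268),sr(716,222)]
x=fit(lambda x:T(x,x[2],[l for _,l in LB]),[.4,.2,-.4],LB,DB)
print("handle proj top crop",[(5*(p-[204.6,154.6])).round() for p in proj("top",T(x,x[2],[[a,b,.143] for a in(-.018,.018) for b in(-.007,.007)]))])
print("handle side crop",[((p-[189.6,284.6])*s+[400,0]).round() for p in proj("side",T(x,x[2],[[a,b,.143] for a in(-.018,.018) for b in(-.007,.007)]))])
E
python3 fit.py
```

```text
[0.6467 0.0348 0.3098 0.1647 0.1775]
[[0.6, 1.1], [-0.0, 0.4], [0.2, 0.6], [1.2, 0.1], [-0.4, -1.2], [-0.6, 0.5], [-1.3, 0.2], [1.4, -0.4], [-0.4, 0.8], [-0.5, -0.2], [-0.2, 0.1], [1.2, -1.3], [-2.0, 0.9], [-1.4, -0.7]]
[ 0.5148  0.2409 -0.43  ]
[[-0.7, -0.1], [0.8, -0.1], [0.1, 1.4], [-0.5, 0.8], [-1.0, -2.9], [-1.8, 2.3], [1.4, -2.9]]
handle proj top crop [array([ 94., 477.]), array([ 65., 463.]), array([132., 402.]), array([103., 388.])]
handle side crop [array([644.,  76.]), array([623.,  89.]), array([604.,  39.]), array([583.,  51.])]
```

```bash
python3 - <<'E'
from h import *
import cv2
p=T((.5148,.2409),-.43,[0,0,0])[0]; q=down(-.43)
manip.servo_line([.246,-.601,.34],vel=.3)
manip.move_pose([p[0],p[1],.27],q)
print(manip.current_clock(),manip.current_q().round(2) if hasattr(manip.current_q(),'round') else manip.current_q())
manip.servo_line([p[0],p[1],.16],vel=.15)
ims=[viewer.get_image(n)[:,:,::-1] for n in("top","side")]
a=ims[0][170:320,150:300];b=ims[1][220:420,190:340]
cv2.imwrite("pics/g1.png",np.hstack([cv2.resize(a,(400,400)),cv2.resize(b,(400,533))[:400]]))
print(manip.current_tool_pos(),manip.current_force(),manip.solve_ik(T((.6467,.0348),.3098,[-.14,0,.3])[0],down(.3098)))
E
```

```text
3.7333 [-0.68  0.29  0.24  1.73 -0.07  1.13 -2.42]
[0.51574696 0.24130861 0.16127699] [ 0.38528622 -0.5408772  -0.2175525 ] [-0.24176909  0.15519807  0.23000821  1.81872607 -0.03825198  1.17195488
 -1.26056553]
```

View pics/g1.png

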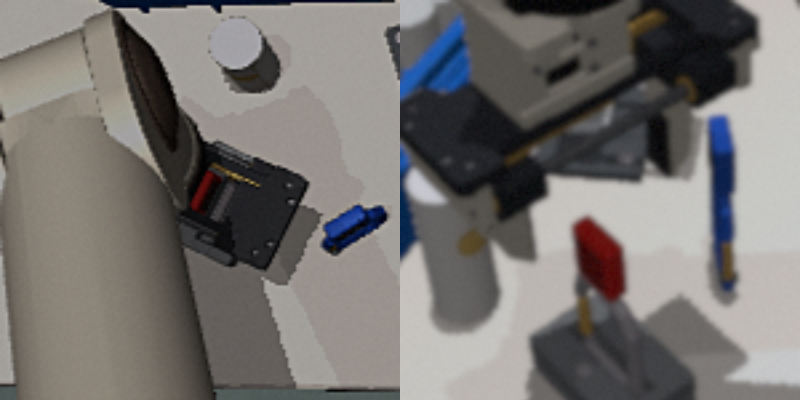

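The top view shows the red handle at crop (205,190), partly covered by the gripper. In the side view the handle is at (600,250), between the fingertips at (535,260) and (670,178). The alignment is good, so I'll grasp and lift.

```bash
python3 - <<'E'
from h import *
import cv2
p=T((.5148,.2409),-.43,[0,0,0])[0]
manip.servo_line([p[0],p[1],.107],vel=.1)
f0=np.array(manip.current_force())
effector.close(f_grip=35)
print(manip.current_finger_gap(),manip.current_gripper_force(),manip.current_tool_pos(),f0,manip.current_force())
t=manip.current_tool_pos()
manip.servo_line([t[0],t[1],.107+.04],vel=.08)
print(manip.current_force(),manip.current_finger_gap())
manip.servo_line([t[0],t[1],.32],vel=.2)
# pre-approach: hook 0.16 in front of stand axis; TCP is z 95 in hook
ps=(.6467,.0348)
manip.move_pose(T(ps,.3098,[-.19,0,.31])[0],down(.3098))
manip.servo_line(T(ps,.3098,[-.145,0,.1647-.043+.095])[0],vel=.15)
manip.sleep(.3)
print(manip.current_clock(),manip.current_force(),manip.current_finger_gap(),manip.current_tool_pos())
ims=[viewer.get_image(n)[:,:,::-1] for n in("top","side")]
for n,i in zip("ts",ims): cv2.imwrite(f"pics/raw_{n}.png",i)
a=ims[0][150:290,250:390];b=ims[1][170:320,220:370]
cv2.imwrite("pics/g2.png",np.hstack([cv2.resize(a,(200,200)),cv2.resize(b,(600,600),interpolation=cv2.INTER_CUBIC)[:200]]) if 0 else cv2.resize(b,(600,600),interpolation=cv2.INTER_CUBIC))
E
```

```text
0.013875779054309763 34.959513545036316 [0.51514477 0.24167056 0.10710168] [0.09060696 0.77968541 0.84798446] [ 2.11990479  2.16852344 -1.35088533]
[-0.15620051  0.32485938 -0.74940745] 0.013710516011097398
10.4917 [ 0.39096491 -0.279663   -0.18436999] 0.013686101923011161 [ 0.50887754 -0.00947658  0.21746098]
```

View pics/g2.png

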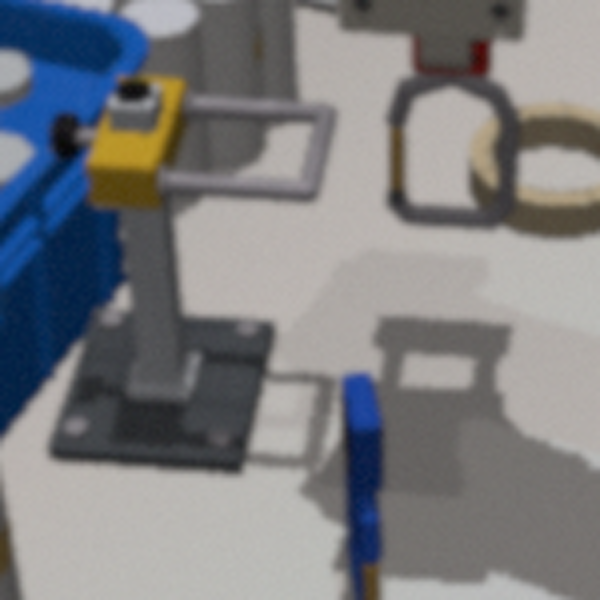

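The hook hangs straight in the gripper, with the gate (397,165) facing the eye bar (322,150). I'll compare the predicted and seen pixels to check the relative height.

```bash
python3 - <<'E'
from h import *
t=np.array(manip.current_tool_pos()); b=t-[0,0,.095]
c=lambda P:((proj("side",P)-[220,170])*4+1.5).round(0).tolist()
L=[[.025,0,.043],[.02,0,.005],[-.022,0,.005],[0,0,.086],[.025,0,.02],[.025,0,.055]]
print("yaw",R.from_quat(manip.current_tcp_rot()).as_euler("xyz"))
print("hook",c(R.from_euler("z",.3098).apply(L)+b))
ps=(.6467,.0348)
print("bar",c(T(ps,.3098,[[-.085,0,.1647],[-.085,.031,.1647],[-.085,-.031,.1647]])))
E
```

```text
yaw [ 3.14154899e+00 -8.74974126e-04  3.09686853e-01]
hook [[392.0, 151.0], [403.0, 216.0], [491.0, 222.0], [447.0, 77.0], [393.0, 191.0], [392.0, 130.0]]
bar [[318.0, 148.0], [309.0, 187.0], [327.0, 110.0]]
```

```bash
python3 - <<'E'
from h import *
import cv2
ps=(.6467,.0348); z=.1647-.043+.095-.0015; e=R.from_euler("z",.3098).apply([1,0,0])
manip.servo_line(T(ps,.3098,[-.128,0,z])[0],vel=.05); manip.sleep(.2)
f0=np.array(manip.current_force())
for x in np.arange(-.126,-.0705,.002):
    manip.servo_line(T(ps,.3098,[x,0,z])[0],vel=.03)
    f=np.array(manip.current_force())-f0
    print(round(x,3),(f@e).round(1),f.round(1))
    if np.linalg.norm(f)>14: print("stop");break
print(manip.current_clock(),manip.current_tool_pos())
b=viewer.get_image("side")[:,:,::-1][170:320,220:370]
cv2.imwrite("pics/g3.png",cv2.resize(b,(600,600),interpolation=cv2.INTER_CUBIC))
E
```

```text
-0.126 -0.1 [-0.4  0.9  0.3]
-0.124 0.1 [ 0.   0.1 -0.5]
-0.122 0.3 [ 0.   1.  -0.7]
-0.12 0.7 [0.7 0.1 0.7]
-0.118 1.0 [0.8 0.8 0. ]
-0.116 -1.4 [-1.6  0.4  0.5]
-0.114 -3.0 [-3.1 -0.2  0.3]
-0.112 -3.1 [-3.2 -0.2 -2. ]
-0.11 -2.9 [-2.9 -0.3 -2.3]
-0.108 -2.9 [-2.6 -1.2 -1.5]
-0.106 -3.8 [-3.4 -2.1 -1.9]
-0.104 -3.4 [-3.6 -0.1 -1.2]
-0.102 -2.6 [-2.7 -0.  -2.3]
-0.1 -2.4 [-2.2 -0.8 -2.7]
-0.098 -2.2 [-2.2 -0.5 -3.5]
-0.096 -2.0 [-1.9 -0.6 -2.7]
-0.094 -2.1 [-2.2  0.1 -2.9]
-0.092 -2.0 [-1.9 -0.6 -2.8]
-0.09 -1.8 [-1.6 -0.8 -3.9]
-0.088 -1.4 [-1.1 -1.  -2.6]
-0.086 -1.6 [-1.5 -0.5 -3.8]
-0.084 -0.6 [-0.5 -0.7 -4. ]
-0.082 -0.3 [-0.1 -0.6 -4. ]
-0.08 1.3 [ 1.3  0.2 -4.5]
-0.078 3.7 [ 3.5  1.1 -5.5]
-0.076 1.4 [ 1.3  0.5 -5.4]
-0.074 -0.0 [-0.2  0.8  1.2]
-0.072 0.1 [-0.   0.4 -0.7]
18.2833 [0.57832112 0.01284729 0.2154382 ]
```

View pics/g3.png

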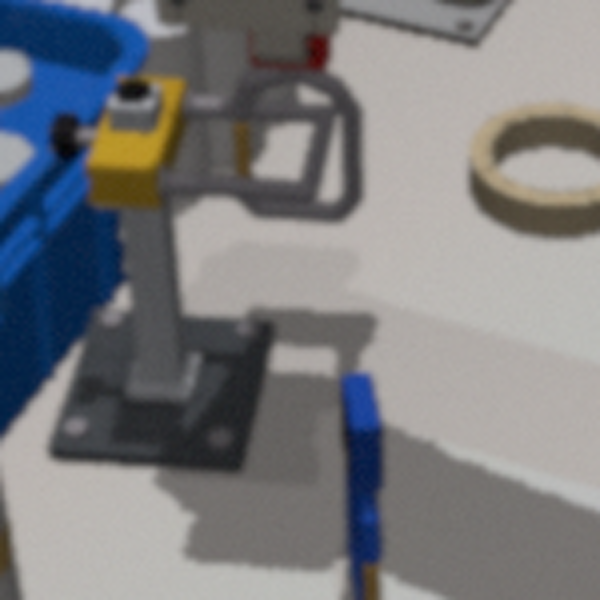

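The gate has snapped shut: the force fell back to zero, and the brass gate is upright at (242,140) behind the bar. Next I'll lower the hook until the bow rests on the bar, then release.

```bash
python3 - <<'E'
from h import *
ps=(.6467,.0348); z=.2152
f0=np.array(manip.current_force())
manip.servo_line(T(ps,.3098,[-.080,0,z-.012])[0],vel=.05)
print((np.array(manip.current_force())-f0).round(1))
manip.servo_line(T(ps,.3098,[-.084,0,z-.022])[0],vel=.05)
for d in np.arange(.023,.04,.001):
    manip.servo_line(T(ps,.3098,[-.084,0,z-d])[0],vel=.02)
    f=np.array(manip.current_force())-f0
    print(round(d,3),f.round(1))
    if f[2]>3 or np.linalg.norm(f)>8: break
print(manip.current_clock(),manip.current_tool_pos())
E
```

```text
[ 0.2  0.3 -0.2]
0.023 [ 0.   0.3 -1.1]
0.024 [ 0.3 -1.  -0.6]
0.025 [-0.3 -0.  -1.5]
0.026 [ 0.1 -0.8 -1.4]
0.027 [-0.1 -0.6 -1.2]
0.028 [ 0.6 -0.2 -1.2]
0.029 [ 0.1  0.1 -1.5]
0.03 [ 0.   0.5 -1.1]
0.031 [ 0.9 -0.1 -0.9]
0.032 [ 1.3 -1.  -0.5]
0.033 [ 2.  -0.4  2.5]
0.034 [0.1 1.2 7.7]
22.1417 [0.56742727 0.00925092 0.1823346 ]
```

```bash
python3 - <<'E'
from h import *
import cv2
t=np.array(manip.current_tool_pos())
manip.servo_line([t[0],t[1],t[2]+.001],vel=.02)
effector.open_jaws(); manip.sleep(.3)
manip.servo_line([t[0],t[1],t[2]+.12],vel=.12); manip.sleep(1.5)
print(manip.current_clock(),manip.current_tool_pos(),manip.current_force())
b=viewer.get_image("side")[:,:,::-1][170:320,220:370]
cv2.imwrite("pics/g4.png",cv2.resize(b,(600,600),interpolation=cv2.INTER_CUBIC))
E
```

```text
26.6417 [0.5674189  0.00925104 0.30234178] [-0.0644546   0.09090022  0.20655019]
```

View pics/g4.png

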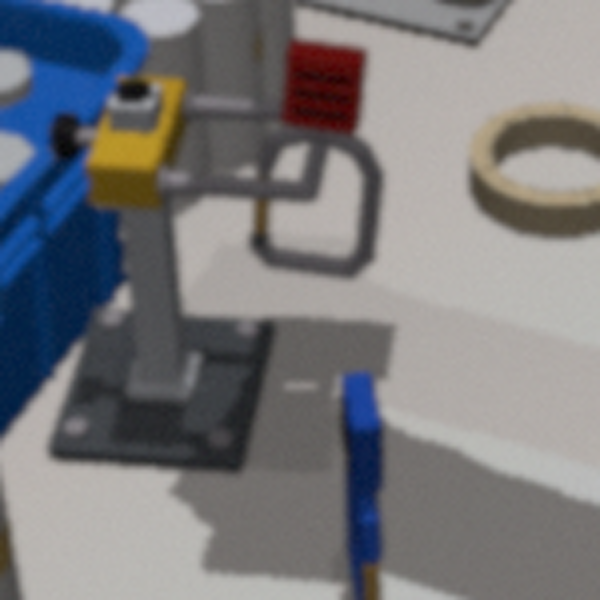

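The hook hangs nearly upright from the front bar: handle at (325,88), gate shut at (260,200), gripper clear above. Handing in.

```bash
python3 -c "
from bench import manip
manip.sleep(1); print(manip.hand_in())"
```

```text
the job is handed in; nothing more can be done
None
```

The snap hook is clipped onto the eye's front bar and hangs nearly upright with its gate shut and the gripper clear; I handed the job in at about 28 s, and no verdict came back.

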